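# Clamp the tamper by its base in the bench quick clamp

## Task

The coffee tamper's handle needs re-tightening: stand the tamper upright on the bed of the bench clamp, between the sliding jaw and the V-shaped stop, and let go of it. Then squeeze and release the clamp's trigger, again and again, until the jaw's spring pad holds the steel base firmly in the V: its springs pressed in about half-way, never as far as three quarters. Drive the jaw only by its trigger (do not push the pad), let the trigger spring back at the end, and leave the other bar things where they stand.

Things in the scene. Friction and masses are not known exactly. Their poses are not given: they have to be found in the camera images.
- clamp: bench quick clamp fixed to the counter. Steel bed plate 250 x 74 x 12 mm. Origin on the counter below the upright handle; x runs along the bar from the handle to the V stop (the jaw advances to +x), z up. Bed from x = -50 to 200 mm, grey housing x = -45 to 45, top z = 62 mm. V stop (120 degrees, its faces 40 mm tall, back 48 mm) at the far end, open towards the handle.
- seat (a point): point on the bed's top (12 mm above the counter) where the centre of the tamper's base lies when fully home in the V; 144 mm along the clamp's x from its origin. At the start the pad stands 15 to 30 mm farther open than the base needs.
- squeeze_point (a point): fixed point 122 mm above the clamp's origin, mid-way between the outer faces of handle and trigger when fully squeezed (28 mm apart). The handle's outer face is fixed 14 mm to its -x side; the trigger's is 30 mm to its +x side at rest, 14 mm when squeezed. Handle 26 mm wide, top 150 mm up; trigger 22 mm wide, top 128 mm up (there 32 mm to +x at rest). Fingers straddle both along x.
- trigger_face (a point): point on the outer (+x) face of the trigger, 62 mm above its pivot, about 119 mm above the counter at rest
- trigger (a joint): 0 at rest (leaning to the jaw), 0.258 fully squeezed to the handle. Each squeeze past 0.22 moves the jaw one click of 3.8 mm, lesser ones less; let it return below 0.02 to catch again. The jaw stays when let go. Held squeezed (short of the stop) at the squeeze point's height, the trigger pushes back with about 11 N while the jaw runs free; each 1 N of clamping adds about 0.33 N.
- pad: black spring pad of the sliding jaw, 40 mm wide, z = 13 to 38 mm, springs behind it. Origin below the middle of its front face, at counter height, axes as the clamp's. Springs give 2 N/mm and go flat after 13.5 mm. Once it touches, the pad stands still while the jaw behind goes on and the springs press in. Over 20 N (10 mm) marks the tamper, under 7 N (3.5 mm) is too loose.
- tamper_handle (a point): centre of the tamper's upright dark wooden handle (grip dia 28 mm, from 37 to 75 mm above the tamper's underside), 56 mm above the underside. The tamper stands upright: steel base dia 58 mm, 22 mm tall, whole height 88 mm, about 0.4 kg.
- tamper_base (a point): centre of the tamper's underside
- leveller: loose bystander: round coffee leveller, a plain metal disc without a handle, dia 62 mm, 30 mm tall; origin at the centre of its underside
- pitcher: loose bystander: steel milk pitcher, dia 84 mm, 95 mm tall, with a side handle; origin at the centre of its underside
- dripper: loose bystander: white ceramic pour-over dripper cone, dia 110 mm, 72 mm tall, with a side handle; origin at the centre of its underside
Things that resemble listed ones, but are neither listed nor needed, are in the scene too. What is shaped like the part that bears tamper_handle but pink is not meant.

How it is judged:
By the outcome, as a careful person would: the job done as asked, in the order asked, and still so for the second after the job is handed in, with the robot touching nothing.
It also fails if it takes over 64 s, if anything falls off the work surface, if the arm or the gripper's body presses on something with over 40 N, if the wrist force passes 120 N, or if a joint passes its speed limit or range.

## Robot

A 6-joint arm with a two-finger parallel gripper is mounted at the origin on the work surface. World frame = base frame: x ahead of the robot, y to its left, z up, the work surface at z = 0. Lengths are in m, angles in rad, forces in N, time in s.
With the tool pointing down it reaches from about 0.325 to 0.925 m from the base axis. Payload 3.1 kg.
Tool frame: the origin (TCP) lies at the very end of the fingers, on their centre line; the grasp point (between the pads) lies robot.hold_point_z behind it (robot.hold_point_z is the distance from the TCP to the grasp point, in m); z points along the fingers, y is the line along which they close (so a half turn about z gives the same grasp; the last joint's range is limited). The gripper opens to 85 mm and grips with 20 to 120 N. Pads are 22 mm wide; open, the fingers measure 114 mm over their backs; the gripper's body (76 mm by 85 mm) begins 54 mm behind the grasp point. The pads swing forward as they close: fully open they stand 13 mm farther back than shut.
Start: joints at [-1.376, 0.217, 1.613, -0, 1.311, -0.112], TCP at [0.189, -0.596, 0.231] pointing down, gripper open.
Joint ranges: [-2.75, 2.75], [-0.78, 2.1], [0.31, 2.55], [-1.13, 4.27], [0.13, 2.63], [-2.58, 2.58]. Speed limits (rad/s): [2.79, 2.79, 3.14, 3.14, 3.14, 3.14].

## Interface

Orientations are given as [roll, pitch, yaw] about the fixed x, y, z axes, in that order (R = Rz(yaw) Ry(pitch) Rx(roll)).
In Python, from cell import robot, cams gives the robot as it stands. The module is installed in compiled form; this text tells all that it offers.
- The arm moves only by the tool send_rows, never from a script. Its argument "plan" is a list of rows, each a list of 3 entries, a list of its own where there are three numbers: the gripper command: -1 is fully open, 1 is shut, values between are in proportion, then the shift along the tool's x, y, z in m, then the turn about the tool's z in degrees. In form: [[hand, [tx, ty, tz], spin], ...]. A call has 1 to 20 rows; each row is the pose to reach, as a shift and turn from the pose commanded when the call began, along the tool's axes at that moment; what a row does not reach only later rows make up. A row lasts 1/8 s, in which the tool goes at most 62.5 mm and 10.7 degrees, less where a joint would pass 70% of its speed; a pose out of reach is approached as far as the arm can. A call with a gripper value outside its range is refused whole. The fingers move at their own pace and stop on an object; "grip_force" is the grip in N (left out, the last holds). Time passes only in rows, so rows that repeat a pose let the fingers close. It gives the time, the measured TCP pose, the force, the opening and the grip force at its end, in the units of the state.
- robot.get_obs(): the state, without advancing time (a new reading comes with each control period).
- cams.grab_frame(name): name is "scene" or "top" or "wrist"; returns a dict with "img" (384x512x3 uint8, red, green, blue), "fovy" (degrees; the focal length in pixels is half the picture's height over the tangent of half this angle, whatever the lens; pixels are square), "cx", "cy" (the principal point, pixels), "eye" and "rotation" of the camera in the world. Camera axes: x right, y up, looking along -z (the intrinsics and any distortion apply to the point x, -y, -z); pixel columns grow to the right and rows downward; lengths in m; the calibration is good to about 2 mm. A picture is of the moment at which its call begins. There is no depth.
- robot.job_done(): hands the job in; it is judged then, once.
Trained networks look in a picture, given as the dict that the camera call returned (one of the last four; its "shot" number tells which), for a name from the list of things; names that differ only in an ending like _2 or _b are one class to them, and where a whole thing is asked for, a point or a joint stands for the part that bears it (a point fixed in the world has none). Each returns a list of dicts, best first, with "confidence" (0 to 1); they miss things now and then, are a little off and sometimes report something else, mostly with a low value. They report only what shows in the picture. A call takes as long as a camera call. They do not tell look-alikes from the thing itself.
- cams.find_in(thing, picture): "box" ([left, top, right, bottom] in pixels, round what is visible of it).
- cams.regions_of(thing, picture): "mask" (384x512 bool, what is visible of it) and "box" ([left, top, right, bottom] in pixels, round what is visible of it).
- cams.place_of(thing, picture): "centre" ([row, column] in pixels: a listed point, or the origin of a listed thing).
The state is a dict: "clock": time; "joint_pos": joint angles; "joint_velocities": joint speeds; "joint_efforts": joint torques, N m; "position": TCP position; "eef_rot": TCP orientation; "ft_force": force on the tool from outside, world axes, zero at the start; "torque": the same for the moment, N m; "grip_width": finger opening in m; "grasp_force": force on a finger pad.
Only numpy, scipy, OpenCV 4.12 (cv2) and the standard library are available. Lean on these libraries where they do the work, as an engineer would, in place of code of your own. Each camera call takes 0.05 s, during which the arm holds its last target. There are 200 camera calls.

## Working session

There is one attempt and no reset: what is moved stays moved. The work goes in short steps, Python scripts to look and compute and a tool call to move; the robot and the scene stay as the last step left them, time stands still between calls to the robot, and variables do not carry over. Pictures are saved under pics/ and viewed, at most 10 in all, crops included, and the job is handed in when it is done.

Besides the shell and the picture viewer there is one more tool, called after "Emit:" as name(argument=value, ...) on one line, values as JSON. send_rows: Moves the arm, as the interface text tells. Its arguments: {"type":"object","properties":{"plan":{"type":"array"},"grip_force":{"type":"number"}},"required":["plan"]}

```bash
mkdir -p pics; cat > h.py <<'E'
import numpy as np, cv2
from cell import robot, cams
from scipy.spatial.transform import Rotation as R
def ray(p,rc):
    f=192/np.tan(np.radians(p["fovy"])/2)
    d=np.array([(rc[1]-p["cx"])/f,-(rc[0]-p["cy"])/f,-1.]); return np.array(p["eye"]),np.array(p["rotation"])@d
def onz(p,rc,z):
    e,d=ray(p,rc); return e+d*(z-e[2])/d[2]
def proj(p,X):
    f=192/np.tan(np.radians(p["fovy"])/2); c=np.array(p["rotation"]).T@(np.array(X)-np.array(p["eye"]))
    return np.array([p["cy"]-f*c[1]/-c[2], p["cx"]+f*c[0]/-c[2]])
def tri(obs):
    A=np.zeros((3,3));b=np.zeros(3)
    for p,rc in obs:
        e,d=ray(p,rc); d=d/np.linalg.norm(d); M=np.eye(3)-np.outer(d,d); A+=M;b+=M@e
    return np.linalg.solve(A,b)
def save(n,im,box=None,k=1):
    if box: im=im[box[1]:box[3],box[0]:box[2]]
    cv2.imwrite("pics/"+n,cv2.resize(im[:,:,::-1],None,fx=k,fy=k,interpolation=cv2.INTER_CUBIC))
E
python3 - <<'E'
from h import *
np.set_printoptions(precision=4,suppress=True)
o=robot.get_obs(); print(o["clock"],o["position"],o["eef_rot"],robot.hold_point_z,o["grip_width"],o["ft_force"])
P={n:cams.grab_frame(n) for n in("scene","top")}
for n,p in P.items():
    print(n,[k for k in p if k!="img"],p["fovy"],p["cx"],p["cy"],p["eye"])
    for t in("clamp","seat","squeeze_point","trigger_face","pad","tamper_handle","tamper_base","leveller","pitcher","dripper"):
        print(t,[(np.round(r["centre"],1).tolist(),round(r["confidence"],2)) for r in cams.place_of(t,p)])
save("both.png",np.hstack([P["scene"]["img"],P["top"]["img"]])[:, :],k=0.78)
E
```

```text
0.0 [ 0.1886 -0.595   0.2299] [-3.1392 -0.0003  0.3067] 0.0187 0.08519217909027663 [0.0142 0.0502 0.7098]
scene ['fovy', 'cx', 'cy', 'eye', 'rotation', 'shot'] 57.446719605097186 255.3969302585791 193.00789914030608 [1.1879 0.4293 0.8491]
clamp [([189.9, 247.1], 0.72)]
seat [([201.2, 283.1], 0.9)]
squeeze_point [([159.8, 241.6], 0.94), ([255.9, 314.8], 0.73), ([162.7, 194.5], 0.31)]
trigger_face [([165.7, 248.5], 0.37)]
pad [([198.8, 263.4], 0.53)]
tamper_handle [([253.9, 318.6], 0.97), ([289.4, 352.2], 0.71), ([269.7, 380.6], 0.63), ([269.4, 311.9], 0.26)]
tamper_base [([280.9, 375.5], 0.9), ([298.1, 349.0], 0.82), ([269.7, 314.5], 0.77), ([250.4, 227.7], 0.74)]
leveller [([221.5, 335.5], 0.79)]
pitcher [([249.1, 224.3], 0.57)]
dripper [([162.7, 191.6], 0.73)]
top ['fovy', 'cx', 'cy', 'eye', 'rotation', 'shot'] 47.00504427639013 251.49269737553365 190.15641445550642 [0.4398 0.0326 1.2981]
clamp [([227.7, 303.1], 0.72), ([228.9, 297.1], 0.71)]
seat [([234.9, 250.3], 0.71), ([255.4, 188.9], 0.46), ([228.5, 293.0], 0.28)]
squeeze_point [([227.7, 301.3], 0.56)]
trigger_face [([228.5, 292.3], 0.44)]
pad [([234.5, 266.2], 0.48)]
tamper_handle [([187.8, 178.6], 0.9), ([204.7, 121.6], 0.84), ([167.1, 137.3], 0.69)]
tamper_base [([188.1, 180.3], 0.91), ([206.3, 129.1], 0.74), ([226.7, 290.4], 0.74), ([176.5, 138.9], 0.6)]
leveller [([253.8, 191.4], 0.64)]
pitcher [([153.5, 262.4], 0.71), ([230.3, 290.5], 0.59)]
dripper []
```

View pics/both.png

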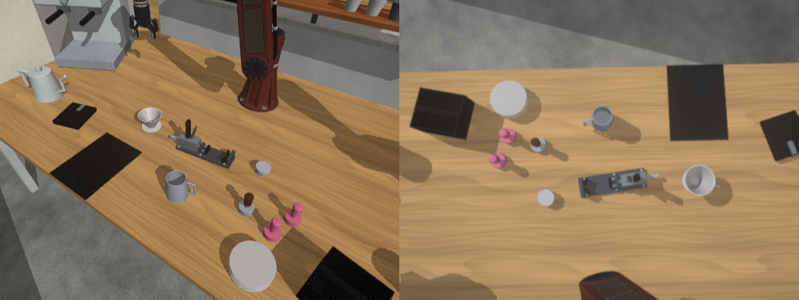

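Left half is the scene view, right half the top view. Possible tampers are the dark wooden one at scene (254,319) / top (188,179), a pink one at top (205,122), and a pink one at top (167,137). I choose the dark wooden one. The clamp's handle is at top (228,302) and its V stop is towards the left, near (235,240).

```bash
python3 - <<'E'
from h import *
np.set_printoptions(precision=4,suppress=True)
s=cams.grab_frame("scene");t=cams.grab_frame("top")
def q(a,b): return tri([(s,a),(t,b)])
print("handle",q((253.9,318.6),(187.8,178.6)),"base z0",onz(s,(269.7,314.5),0),onz(t,(188.1,180.3),0))
print("seat",q((201.2,283.1),(234.9,250.3)),onz(s,(201.2,283.1),.012),onz(t,(234.9,250.3),.012))
print("sq",q((159.8,241.6),(227.7,301.3)),onz(s,(159.8,241.6),.122),onz(t,(227.7,301.3),.122))
print("trig",onz(t,(228.5,292.3),.119),onz(s,(165.7,248.5),.119));print("pad",onz(t,(234.5,266.2),0),onz(s,(198.8,263.4),0))
a=s["img"][215:295,285:415];b=t["img"][205:265,220:330]
c=s["img"][140:220,215:310]
f=lambda im:cv2.resize(im,(400,300),interpolation=cv2.INTER_CUBIC)
save("crop.png",np.vstack([np.hstack([f(a),f(c)]),np.hstack([f(b),f(t["img"][150:225,100:200])])]))
E
```

```text
Traceback (most recent call last):
  File "h.py", line 8, in onz
    e,d=ray(p,rc); return e+d*(z-e[2])/d[2]
                                       ~^^^
IndexError: invalid index to scalar variable.
```

```bash
sed -i 's/np.array(p\["rotation"\])/rot(p)/' h.py; sed -i 's/^def ray/def rot(p): return R.from_euler("xyz",p["rotation"]).as_matrix()\ndef ray/' h.py
python3 - <<'E'
from h import *
np.set_printoptions(precision=4,suppress=True)
s=cams.grab_frame("scene");t=cams.grab_frame("top")
print(s["rotation"],t["rotation"])
def q(a,b): return tri([(s,a),(t,b)])
print("handle",q((253.9,318.6),(187.8,178.6)),"base z0",onz(s,(269.7,314.5),0),onz(t,(188.1,180.3),0))
print("seat",q((201.2,283.1),(234.9,250.3)),onz(s,(201.2,283.1),.012),onz(t,(234.9,250.3),.012))
print("sq",q((159.8,241.6),(227.7,301.3)),onz(s,(159.8,241.6),.122),onz(t,(227.7,301.3),.122))
print("trig",onz(t,(228.5,292.3),.119),onz(s,(165.7,248.5),.119));print("pad",onz(t,(234.5,266.2),0),onz(s,(198.8,263.4),0))
a=s["img"][215:295,285:415];b=t["img"][205:265,220:330]
c=s["img"][140:220,215:310]
f=lambda im:cv2.resize(im,(400,300),interpolation=cv2.INTER_CUBIC)
save("crop.png",np.vstack([np.hstack([f(a),f(c)]),np.hstack([f(b),f(t["img"][150:225,100:200])])]))
E
```

```text
[ 0.7758 -0.014   2.1792] [ 0.1419  0.0186 -1.5876]
handle [0.629  0.2631 0.049 ] base z0 [ 0.6481  0.2696 -0.    ] [0.636  0.2657 0.    ]
seat [0.4907 0.0628 0.0161] [0.4853 0.0648 0.012 ] [0.4929 0.059  0.012 ]
sq [ 0.5066 -0.0815  0.1304] [ 0.5003 -0.0912  0.122 ] [ 0.505  -0.0789  0.122 ]
trig [ 0.5035 -0.0552  0.119 ] [ 0.5079 -0.0585  0.119 ]
pad [0.4937 0.0127 0.    ] [0.5043 0.0001 0.    ]
```

View pics/crop.png

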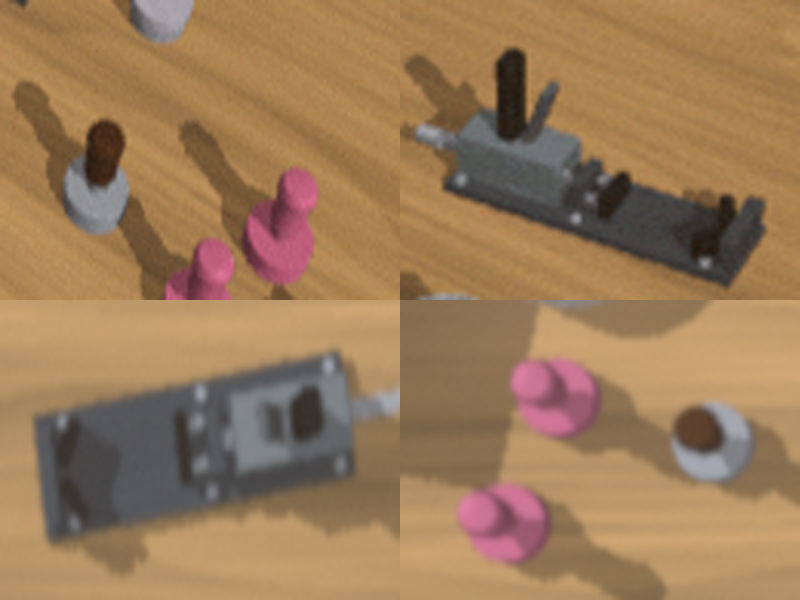

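The close crop confirms the choice: the brown-handled tamper with a steel base sits in the upper left, and the pink ones are separate. The clamp's handle, trigger, pad and V are all clear. I'm moving above the clamp for a wrist look.

Emit:
send_rows(plan=[[-1, [0.476, -0.473, -0.1], -79], [-1, [0.476, -0.473, -0.1], -79], [-1, [0.476, -0.473, -0.1], -79], [-1, [0.476, -0.473, -0.1], -79], [-1, [0.476, -0.473, -0.1], -79], [-1, [0.476, -0.473, -0.1], -79], [-1, [0.476, -0.473, -0.1], -79], [-1, [0.476, -0.473, -0.1], -79], [-1, [0.476, -0.473, -0.1], -79], [-1, [0.476, -0.473, -0.1], -79], [-1, [0.476, -0.473, -0.1], -79], [-1, [0.476, -0.473, -0.1], -79], [-1, [0.476, -0.473, -0.1], -79]])

```text
clock: 2.92
position: [0.4994, -0.0014, 0.331]
eef_rot: [-3.141, 0.001, 1.686]
ft_force: [-0.5, -1.1, -0.0]
grip_width: 0.0853
grasp_force: 0.0
```

```bash
python3 - <<'E'
from h import *
np.set_printoptions(precision=4,suppress=True)
o=robot.get_obs();print(o["clock"],o["position"],o["eef_rot"])
w=cams.grab_frame("wrist"); print(w["eye"],w["rotation"],w["fovy"],w["cx"],w["cy"])
for n in("clamp","seat","squeeze_point","trigger_face","pad","tamper_handle","tamper_base"):
    for r in cams.place_of(n,w):
        z=dict(seat=.012,squeeze_point=.122,trigger_face=.119,tamper_handle=.056).get(n,0)
        print(n,np.round(r["centre"],1),round(r["confidence"],2),onz(w,r["centre"],z))
np.save("w1.npy",w,allow_pickle=True)
save("w1.png",w["img"],k=1.5)
E
```

```text
2.925 [ 0.4994 -0.0014  0.331 ] [-3.1407  0.0006  1.6862]
[0.489  0.0788 0.4743] [-0.3189  0.0015  0.1151] 63.262771130770844 257.4282990058547 185.29153605622483
clamp [188.8 251.1] 0.9 [ 0.4968 -0.0839  0.    ]
squeeze_point [218.2 253.4] 0.85 [ 0.5018 -0.0798  0.122 ]
trigger_face [193.4 252.6] 0.58 [ 0.4973 -0.0487  0.119 ]
```

View pics/w1.png

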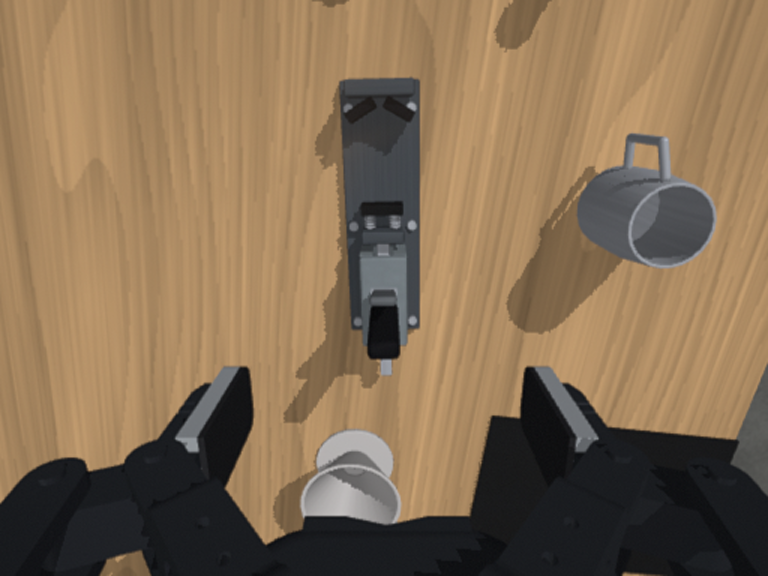

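The wrist view (at 1.5x) shows the clamp upright in the frame. The bed's rear corners are near (352,328) and (419,328), and the V back's top corners are near (342,82) and (419,80). The pad is at (382,208) and the handle top at (383,345).

```bash
python3 - <<'E'
from h import *
np.set_printoptions(precision=4,suppress=True)
w=np.load("w1.npy",allow_pickle=True).item()
g=lambda c,r,z:onz(w,(r/1.5,c/1.5),z)
a,b=g(352,328,.012),g(419,328,.012); c,d=g(342,82,.048),g(419,80,.048)
print(a,b,np.linalg.norm(a-b),c,d,np.linalg.norm(c-d))
m,n=(a+b)/2,(c+d)/2; u=(n-m)[:2]; print("len",np.linalg.norm(u),"ang",np.degrees(np.arctan2(u[1],u[0])))
u/=np.linalg.norm(u); print("origin from rear",m[:2]+.05*u,"seat",m[:2]+.194*u,"from front",n[:2]-.2*u)
print("pad front z.038",g(382,203,.038),"pad x",(g(382,203,.038)[:2]-m[:2])@u-.05)
e=g(346,130,.012)-a; f=g(419,130,.012)-b
print([np.degrees(np.arctan2(v[1],v[0])) for v in(e,f)])
E
```

```text
[ 0.4757 -0.1337  0.012 ] [ 0.5476 -0.1253  0.012 ] 0.07231727919229093 [0.4475 0.1075 0.048 ] [0.5118 0.1165 0.048 ] 0.06492924198253339
len 0.24363628997933784 ang 97.54400708637984
origin from rear [ 0.5051 -0.0799] seat [0.4862 0.0628] from front [ 0.5059 -0.0862]
pad front z.038 [0.4926 0.0084 0.038 ] pad x 0.08917072373542285
[np.float64(96.87559964665493), np.float64(97.85904714070797)]
```

Emit:
send_rows(plan=[[-1, [0.249, 0.162, 0.08], 0], [-1, [0.249, 0.162, 0.08], 0], [-1, [0.249, 0.162, 0.08], 0], [-1, [0.249, 0.162, 0.08], 0], [-1, [0.249, 0.162, 0.08], 0], [-1, [0.249, 0.162, 0.08], 0], [-1, [0.249, 0.162, 0.08], 0]])

```text
clock: 4.2
position: [0.6319, 0.2643, 0.2508]
eef_rot: [-3.141, 0.001, 1.686]
ft_force: [-0.1, 0.2, 1.0]
grip_width: 0.0853
grasp_force: 0.0
```

```bash
python3 - <<'E'
from h import *
np.set_printoptions(precision=4,suppress=True)
o=robot.get_obs();print(o["clock"],o["position"],o["eef_rot"])
w=cams.grab_frame("wrist")
T=R.from_euler("xyz",o["eef_rot"]).as_matrix()
for n,z in(("tamper_handle",.056),("tamper_base",0)):
    for r in cams.place_of(n,w):
        X=onz(w,r["centre"],z); print(n,np.round(r["centre"],1),round(r["confidence"],2),X,"tool",T.T@(X-o["position"]))
save("w2.png",w["img"])
E
```

```text
4.2 [0.6319 0.2643 0.2508] [-3.1405  0.0008  1.6857]
tamper_handle [ 47.2 317.4] 0.97 [0.6766 0.3843 0.056 ] tool [0.1142 0.0583 0.1947]
tamper_handle [155.  267.2] 0.83 [0.6405 0.2698 0.056 ] tool [0.0046 0.0094 0.1948]
tamper_base [ 53.1 309.9] 0.68 [0.6781 0.3836 0.    ] tool [0.1134 0.0598 0.2507]
tamper_base [145.8 269.2] 0.66 [0.6447 0.2696 0.    ] tool [0.004  0.0136 0.2508]
tamper_base [  4.2 233.3] 0.58 [0.5847 0.4237 0.    ] tool [ 0.1639 -0.0284  0.2507]
```

View pics/w2.png

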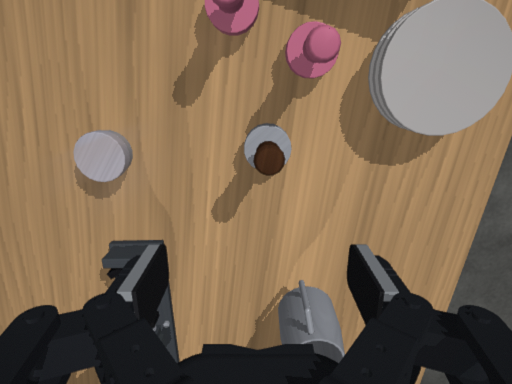

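The brown tamper handle is at (268,157), with its base around (268,148). The pink tampers are at (230,5) and (315,48). I'll use the measured shift and descend.

Emit:
send_rows(plan=[[-1, [0.005, 0.01, 0.06], 0], [-1, [0.005, 0.01, 0.12], 0], [-1, [0.005, 0.01, 0.17], 0], [-1, [0.005, 0.01, 0.208], 0], [-1, [0.005, 0.01, 0.208], 0], [1, [0.005, 0.01, 0.208], 0], [1, [0.005, 0.01, 0.208], 0], [1, [0.005, 0.01, 0.208], 0], [1, [0.005, 0.01, 0.208], 0], [1, [0.005, 0.01, 0.208], 0], [1, [0.005, 0.01, 0.208], 0]], grip_force=45)

```text
clock: 5.72
position: [0.643, 0.2714, 0.0457]
eef_rot: [3.138, -0.0, 1.686]
ft_force: [-0.0, -0.3, 5.2]
grip_width: 0.0268
grasp_force: 44.8
```

Emit:
send_rows(plan=[[1, [0, 0, -0.06], 0], [1, [0, 0, -0.12], 0], [1, [-0.05, -0.046, -0.12], 0], [1, [-0.1, -0.092, -0.12], 0], [1, [-0.15, -0.138, -0.12], 0], [1, [-0.192, -0.176, -0.12], 0], [1, [-0.192, -0.176, -0.12], 0], [1, [-0.192, -0.176, -0.12], 0]])

```text
clock: 6.72
position: [0.4878, 0.0598, 0.1625]
eef_rot: [-3.141, -0.001, 1.684]
ft_force: [1.1, 1.0, -4.1]
grip_width: 0.0271
grasp_force: 46.5
```

```bash
python3 - <<'E'
from h import *
np.set_printoptions(precision=4,suppress=True)
o=robot.get_obs();print(o["clock"],o["position"],o["eef_rot"],o["grip_width"])
w=cams.grab_frame("wrist"); s=cams.grab_frame("scene"); t=cams.grab_frame("top")
for N,p in(("w",w),("s",s),("t",t)):
  for n,z in(("seat",.012),("squeeze_point",.122),("tamper_base",.12),("tamper_handle",.175),("pad",0)):
    for r in cams.place_of(n,p)[:2]: print(N,n,np.round(r["centre"],1),round(r["confidence"],2),onz(p,r["centre"],z))
np.save("w3.npy",w,allow_pickle=True)
save("w3.png",w["img"],k=1.5)
E
```

```text
6.725 [0.4878 0.0598 0.1625] [-3.1407 -0.0007  1.684 ] 0.027065734427318345
w seat [166.5 254.8] 0.66 [0.4833 0.0626 0.012 ]
w tamper_base [214.  258.7] 0.88 [0.4872 0.0597 0.12  ]
w tamper_handle [259.4 256. ] 0.92 [0.4858 0.0598 0.175 ]
s seat [202.3 283.7] 0.68 [0.4884 0.069  0.012 ]
s seat [219.1 336.6] 0.33 [0.4531 0.2417 0.012 ]
s squeeze_point [158.9 245.8] 0.87 [ 0.4888 -0.0829  0.122 ]
s tamper_base [299.2 346.9] 0.84 [0.7502 0.3884 0.12  ]
s tamper_base [176.4 277.1] 0.78 [0.498  0.0421 0.12  ]
s tamper_handle [273.2 377.7] 0.73 [0.6861 0.4212 0.175 ]
s tamper_handle [288.1 351.3] 0.69 [0.7541 0.3884 0.175 ]
s pad [197.9 265.1] 0.54 [0.4975 0.0025 0.    ]
t seat [235.6 249. ] 0.59 [0.4909 0.0628 0.012 ]
t squeeze_point [227.2 304.5] 0.83 [ 0.5062 -0.0874  0.122 ]
t tamper_base [208.9 128.9] 0.77 [0.5639 0.3827 0.12  ]
t tamper_base [175.2 141.3] 0.57 [0.6554 0.3508 0.12  ]
t tamper_handle [202.1 120.1] 0.82 [0.5761 0.3895 0.175 ]
t tamper_handle [168.9 137.8] 0.68 [0.6622 0.3454 0.175 ]
t pad [227.1 296.9] 0.68 [ 0.5137 -0.0776  0.    ]
```

View pics/w3.png

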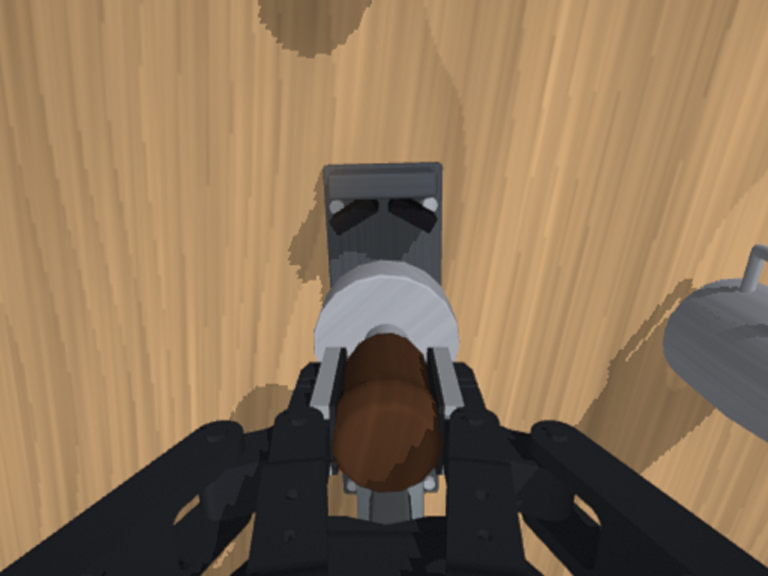

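The held tamper is upright in the grip, with its base around (385,320). The V stop is ahead, with black faces at (355,215) and (413,213). The bed's far corners are near (324,166) and (443,163).

```bash
python3 - <<'E'
from h import *
np.set_printoptions(precision=4,suppress=True)
w=np.load("w3.npy",allow_pickle=True).item()
g=lambda c,r,z:onz(w,(r/1.5,c/1.5),z)
for z in(.012,.048):
    a,b=g(324,166,z),g(443,163,z); v=(b-a)[:2]; L=np.linalg.norm(v); u=np.array([-v[1],v[0]])/L; m=(a+b)[:2]/2
    print(z,a,b,L,"ang",np.degrees(np.arctan2(u[1],u[0])),"seat",m-.056*u,"orig",m-.2*u)
E
```

```text
0.012 [0.442  0.1113 0.012 ] [0.5143 0.1213 0.012 ] 0.0729398819039141 ang 97.88529217752846 seat [0.4858 0.0608] orig [ 0.5056 -0.0818]
0.048 [0.4464 0.1148 0.048 ] [0.5098 0.1235 0.048 ] 0.06400422142507883 ang 97.88529217752846 seat [0.4857 0.0637] orig [ 0.5055 -0.079 ]
```

Emit:
send_rows(plan=[[1, [-0.002, -0.0015, 0.05], 0], [1, [-0.002, -0.0015, 0.085], 0], [1, [-0.002, -0.0015, 0.097], 0], [1, [-0.002, -0.0015, 0.101], 0], [1, [-0.002, -0.0015, 0.103], 0], [1, [-0.002, -0.0015, 0.104], 0]])

```text
clock: 8.38
position: [0.4889, 0.0578, 0.0608]
eef_rot: [3.139, 0.0, 1.686]
ft_force: [0.7, 0.4, -5.2]
grip_width: 0.0273
grasp_force: 46.4
```

```bash
python3 - <<'E'
from h import *
np.set_printoptions(precision=4,suppress=True)
o=robot.get_obs();print(o["clock"],o["position"],o["eef_rot"],o["grip_width"],o["ft_force"])
E
```

```text
8.375 [0.4889 0.0578 0.0608] [3.1385 0.0004 1.6856] 0.027251796199476777 [ 0.7069  0.4363 -5.2181]
```

Emit:
send_rows(plan=[[1, [0, -0.001, 0.002], 0], [1, [0, -0.001, 0.003], 0], [1, [0, -0.001, 0.003], 0]])

```text
clock: 8.75
position: [0.4873, 0.0575, 0.0579]
eef_rot: [3.14, 0.001, 1.686]
ft_force: [-2.3, -1.4, 6.3]
grip_width: 0.0267
grasp_force: 47.5
```

Emit:
send_rows(plan=[[-1, [0, 0, 0], 0], [-1, [0, 0, 0], 0], [-1, [0, 0, 0], 0], [-1, [0, 0, 0], 0], [-1, [0, 0, -0.04], 0], [-1, [0, 0, -0.1], 0], [-1, [0, 0, -0.15], 0], [-1, [-0.05, 0, -0.17], 10], [-1, [-0.1, 0.01, -0.17], 20], [-1, [-0.143, 0.001, -0.17], 30], [-1, [-0.143, 0.001, -0.17], 40], [-1, [-0.143, 0.001, -0.17], 50], [-1, [-0.143, 0.001, -0.17], 60], [-1, [-0.143, 0.001, -0.17], 70], [-1, [-0.143, 0.001, -0.17], 80], [-1, [-0.143, 0.001, -0.17], 89], [-1, [-0.143, 0.001, -0.17], 89]])

```text
clock: 10.88
position: [0.5036, -0.0842, 0.2261]
eef_rot: [-3.141, 0.0, 0.134]
ft_force: [0.1, -0.3, 0.3]
grip_width: 0.0853
grasp_force: 0.0
```

```bash
python3 - <<'E'
from h import *
np.set_printoptions(precision=4,suppress=True)
o=robot.get_obs();print(o["clock"],o["position"],o["eef_rot"],o["grip_width"])
w=cams.grab_frame("wrist"); s=cams.grab_frame("scene"); t=cams.grab_frame("top")
for N,p in(("w",w),("s",s),("t",t)):
  for n,z in(("clamp",0),("seat",.012),("squeeze_point",.122),("trigger_face",.119),("tamper_base",.012),("tamper_handle",.068),("pad",0)):
    for r in cams.place_of(n,p)[:3]: print(N,n,np.round(r["centre"],1),round(r["confidence"],2),onz(p,r["centre"],z))
np.save("w4.npy",w,allow_pickle=True)
f=lambda im:cv2.resize(im,(400,300),interpolation=cv2.INTER_CUBIC)
save("w4.png",np.vstack([np.hstack([w["img"],w["img"]*0])[:, :512].repeat(1,0),]) if 0 else np.hstack([f(w["img"]),f(s["img"][140:220,215:310])]))
E
```

```text
10.875 [ 0.5036 -0.0842  0.2261] [-3.1414  0.0003  0.1341] 0.08528489431828856
w clamp [152.3 252.8] 0.73 [ 0.5019 -0.0783  0.    ]
w squeeze_point [181.9 255. ] 0.62 [ 0.5037 -0.0816  0.122 ]
w trigger_face [182.4 216.5] 0.87 [ 0.498  -0.0496  0.119 ]
w tamper_base [153.7 141.2] 0.97 [0.4855 0.0508 0.012 ]
w tamper_handle [165.1 113.6] 0.89 [0.4853 0.0585 0.068 ]
w tamper_handle [180.6 252.6] 0.42 [ 0.4877 -0.0809  0.068 ]
w pad [153.6 179.4] 0.73 [0.4885 0.0093 0.    ]
s clamp [188.1 244.4] 0.81 [ 0.5003 -0.0814  0.    ]
s seat [199.7 282.5] 0.8 [0.4807 0.0596 0.012 ]
s squeeze_point [158.6 244. ] 0.9 [ 0.491  -0.0884  0.122 ]
s trigger_face [164.1 248.1] 0.58 [ 0.5024 -0.0641  0.119 ]
s tamper_base [280.4 375.4] 0.77 [0.5899 0.4224 0.012 ]
s tamper_base [198.8 276.6] 0.71 [0.4886 0.0416 0.012 ]
s tamper_base [297.3 347.5] 0.59 [0.6795 0.3814 0.012 ]
s tamper_handle [187.  281.3] 0.87 [0.4829 0.0519 0.068 ]
s tamper_handle [288. 349.] 0.83 [0.6882 0.3771 0.068 ]
s tamper_handle [272.2 381.5] 0.79 [0.598  0.4268 0.068 ]
s pad [197.1 263.4] 0.49 [ 0.4978 -0.0043  0.    ]
t clamp [230.5 296. ] 0.77 [ 0.5039 -0.0747  0.    ]
t seat [235.7 248.4] 0.89 [0.4907 0.0646 0.012 ]
t squeeze_point [226.6 300.2] 0.96 [ 0.508  -0.0761  0.122 ]
t tamper_base [209.2 127.4] 0.87 [0.5745 0.4192 0.012 ]
t tamper_base [174.6 139.5] 0.79 [0.6771 0.3854 0.012 ]
t tamper_base [239.9 251.9] 0.64 [0.4784 0.0546 0.012 ]
t tamper_handle [235.  252.2] 0.88 [0.4902 0.0526 0.068 ]
t tamper_handle [169.4 139.5] 0.87 [0.6818 0.3703 0.068 ]
t tamper_handle [204.7 122.4] 0.66 [0.5816 0.4168 0.068 ]
t pad [237.3 264.8] 0.41 [0.4857 0.017  0.    ]
```

View pics/w4.png

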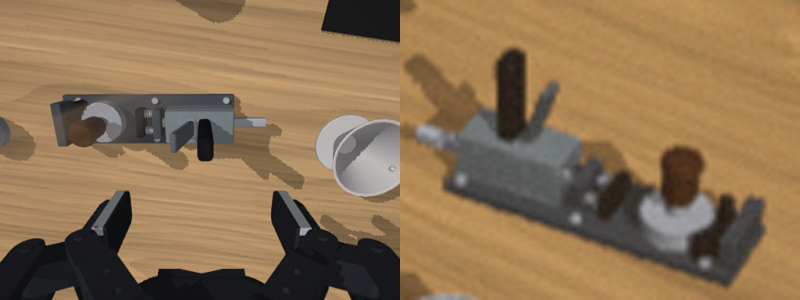

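The tamper stands upright and free on the bed in front of the V. The gripper is above the handle and trigger, in line to straddle both. I'm descending and squeezing once as a test.

Emit:
send_rows(plan=[[-1, [0.001, -0.003, 0.05], 0], [-1, [0.001, -0.003, 0.09], 0], [-1, [0.001, -0.003, 0.12], 0], [-1, [0.001, -0.003, 0.126], 0], [-1, [0.001, -0.003, 0.126], 0], [-0.55, [0.001, -0.003, 0.126], 0], [-0.55, [0.001, -0.003, 0.126], 0], [-0.55, [0.001, -0.003, 0.126], 0]], grip_force=40)

```text
clock: 13.08
position: [0.5049, -0.0813, 0.1012]
eef_rot: [3.141, -0.002, 0.132]
ft_force: [-0.1, -0.3, 1.3]
grip_width: 0.0662
grasp_force: 0.0
```

```bash
python3 - <<'E'
from h import *
np.set_printoptions(precision=4,suppress=True)
o=robot.get_obs();print(o["clock"],o["position"],o["eef_rot"],o["grip_width"],o["ft_force"])
w=cams.grab_frame("wrist")
for n,z in(("squeeze_point",.122),("trigger_face",.119),("pad",0),("tamper_handle",.068)):
    for r in cams.place_of(n,w)[:2]: print(n,np.round(r["centre"],1),round(r["confidence"],2),onz(w,r["centre"],z))
save("w5.png",w["img"],k=1.5)
E
```

```text
13.075 [ 0.5049 -0.0813  0.1012] [ 3.1409 -0.0015  0.1323] 0.06617192318214965 [-0.0996 -0.3359  1.3484]
squeeze_point [265.9 257.8] 0.75 [ 0.5051 -0.0809  0.122 ]
trigger_face [265.8 193. ] 0.85 [ 0.4993 -0.0514  0.119 ]
pad [184.6 147.2] 0.64 [0.4922 0.0091 0.    ]
pad [219.5  34.2] 0.54 [0.4479 0.1042 0.    ]
tamper_handle [221.1  32.7] 0.94 [0.4842 0.0568 0.068 ]
```

View pics/w5.png

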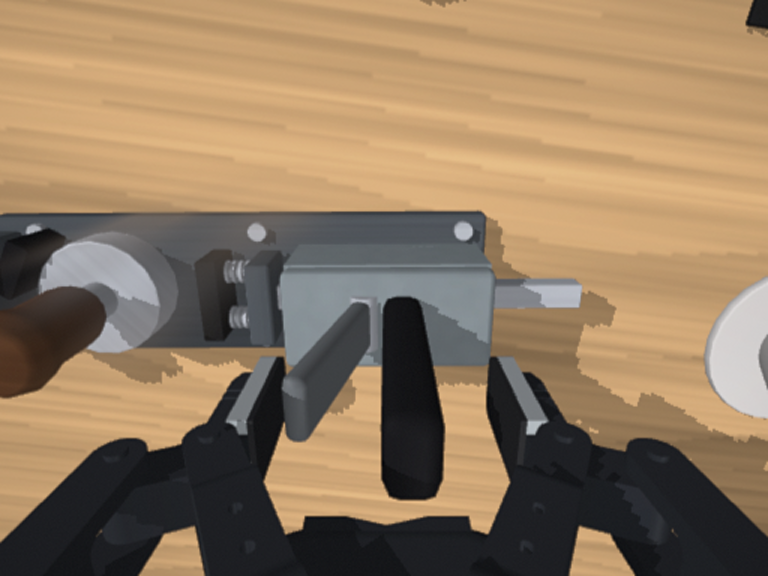

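From here the fingers straddle the trigger (335,370) and handle (412,400) symmetrically. The pad at (213,295) is clear of the base at (110,290). First squeeze:

Emit:
send_rows(plan=[[0.33, [0, 0, 0], 0], [0.33, [0, 0, 0], 0], [0.33, [0, 0, 0], 0], [0.33, [0, 0, 0], 0], [0.33, [0, 0, 0], 0], [0.33, [0, 0, 0], 0]], grip_force=40)

```text
clock: 14.08
position: [0.5047, -0.0814, 0.1015]
eef_rot: [3.141, -0.0, 0.133]
ft_force: [-2.5, -0.1, 6.4]
grip_width: 0.0289
grasp_force: 7.4
```

Emit:
send_rows(plan=[[-0.5, [0, 0, 0], 0], [-0.5, [0, 0, 0], 0], [-0.5, [0, 0, 0], 0], [-0.5, [0, 0, 0], 0], [0.33, [0, 0, 0], 0], [0.33, [0, 0, 0], 0], [0.33, [0, 0, 0], 0], [0.33, [0, 0, 0], 0], [0.33, [0, 0, 0], 0]])

```text
clock: 15.2
position: [0.5047, -0.0814, 0.1014]
eef_rot: [3.141, -0.0, 0.133]
ft_force: [-3.2, 0.5, 6.2]
grip_width: 0.0284
grasp_force: 7.3
```

```bash
cat > pad.py <<'E'
from h import *
import sys
np.set_printoptions(precision=4,suppress=True)
o=robot.get_obs();print(o["clock"],o["position"],o["grip_width"],o["ft_force"],o["grasp_force"])
w=cams.grab_frame("wrist"); u=np.array([-.132,.991])
for n,z in(("pad",0),("tamper_handle",.068)):
    for r in cams.place_of(n,w)[:2]: X=onz(w,r["centre"],z); print(n,np.round(r["centre"],1),round(r["confidence"],2),(X[:2]-[.505,-.081])@u)
np.save(sys.argv[1]+".npy",w,allow_pickle=True); save(sys.argv[1]+".png",w["img"],[0,120,200,260],4)
E
python3 pad.py w6
```

```text
15.2 [ 0.5047 -0.0814  0.1014] 0.028400913745471386 [-3.2389  0.4767  6.2176] 7.290950417518616
pad [186.  140.2] 0.78 0.09691678800847477
tamper_handle [216.9  32. ] 0.96 0.13914437870239
```

View pics/w6.png

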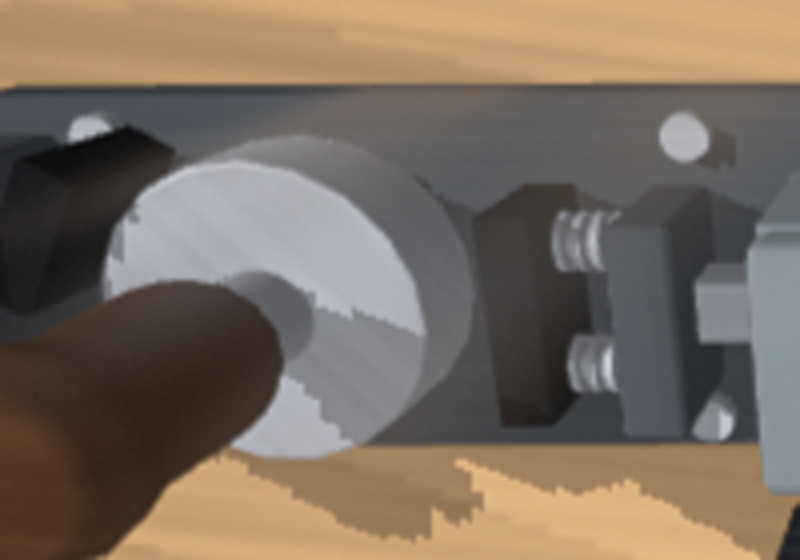

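The base sits near the V and the pad has advanced by about two clicks, to (530,300) in the crop. A gap to the base still remains. Continuing.

Emit:
send_rows(plan=[[-0.5, [0, 0, 0], 0], [-0.5, [0, 0, 0], 0], [-0.5, [0, 0, 0], 0], [-0.5, [0, 0, 0], 0], [0.33, [0, 0, 0], 0], [0.33, [0, 0, 0], 0], [0.33, [0, 0, 0], 0], [0.33, [0, 0, 0], 0], [0.33, [0, 0, 0], 0]])

```text
clock: 16.48
position: [0.5047, -0.0814, 0.1014]
eef_rot: [3.141, -0.0, 0.133]
ft_force: [-2.2, 1.3, 6.3]
grip_width: 0.0287
grasp_force: 7.3
```

```bash
python3 pad.py w7
```

```text
16.475 [ 0.5047 -0.0814  0.1014] 0.028739959887120966 [-2.2138  1.3023  6.253 ] 7.288937643170357
pad [184.8 133.1] 0.97 0.10265168301975355
tamper_handle [218.8  33.5] 0.68 0.13850703875791662
```

Emit:
send_rows(plan=[[-0.5, [0, 0, 0], 0], [-0.5, [0, 0, 0], 0], [-0.5, [0, 0, 0], 0], [-0.5, [0, 0, 0], 0], [0.33, [0, 0, 0], 0], [0.33, [0, 0, 0], 0], [0.33, [0, 0, 0], 0], [0.33, [0, 0, 0], 0], [0.33, [0, 0, 0], 0]])

```text
clock: 17.75
position: [0.5047, -0.0814, 0.1014]
eef_rot: [3.141, -0.0, 0.133]
ft_force: [-3.2, 0.5, 6.4]
grip_width: 0.0288
grasp_force: 7.3
```

```bash
python3 pad.py w8
```

```text
17.75 [ 0.5047 -0.0814  0.1014] 0.02880597140143742 [-3.1626  0.5052  6.4087] 7.300277799367905
pad [187.  129.1] 0.89 0.10619864274537914
```

Emit:
send_rows(plan=[[-0.5, [0, 0, 0], 0], [-0.5, [0, 0, 0], 0], [-0.5, [0, 0, 0], 0], [-0.5, [0, 0, 0], 0], [0.33, [0, 0, 0], 0], [0.33, [0, 0, 0], 0], [0.33, [0, 0, 0], 0], [0.33, [0, 0, 0], 0], [0.33, [0, 0, 0], 0]])

```text
clock: 19.02
position: [0.5047, -0.0814, 0.1014]
eef_rot: [3.141, -0.0, 0.133]
ft_force: [-2.2, 0.7, 6.1]
grip_width: 0.029
grasp_force: 7.3
```

```bash
python3 pad.py w9
```

```text
19.025 [ 0.5047 -0.0814  0.1014] 0.028958292760863077 [-2.1862  0.6972  6.0627] 7.296472638845444
pad [185.4 124.4] 0.96 0.10989855443094014
tamper_handle [218.7  30.8] 0.87 0.14015860738506203
```

View pics/w9.png

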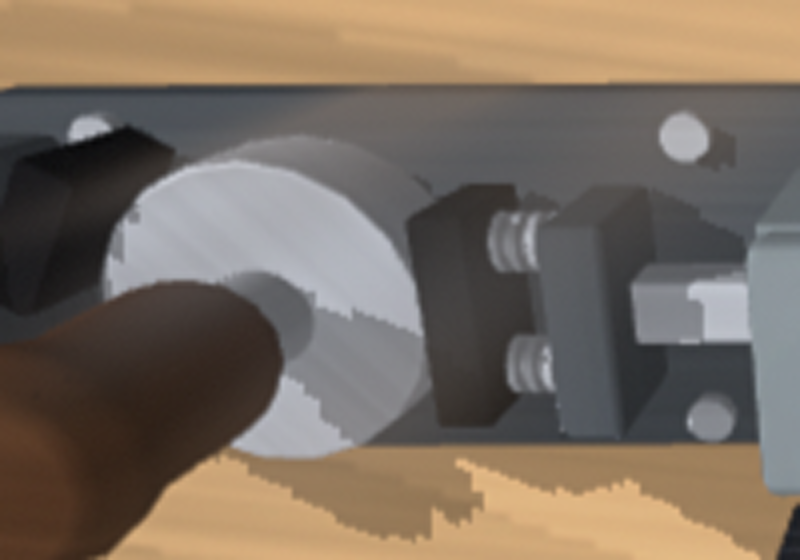

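The pad at (465,305) has all but reached the base and the springs are still long (pad-to-jaw offset 133 px at 4x). The tamper hasn't moved. From here I'll track pad, jaw and tamper displacement by template matching.

```bash
cat > trk.py <<'E'
import sys,cv2,numpy as np
L=lambda n:cv2.resize(cv2.cvtColor(np.load(n+".npy",allow_pickle=True).item()["img"],cv2.COLOR_RGB2GRAY),None,fx=4,fy=4,interpolation=cv2.INTER_CUBIC)
def run(b,a="w9"):
    A,B=L(a),L(b)
    for n,(x0,y0,x1,y1) in dict(pad=(415,660,505,910),jaw=(548,665,650,915),jaw2=(560,780,660,830),handle=(20,780,270,940),base=(110,650,400,760)).items():
        m=cv2.matchTemplate(B[y0-20:y1+20,max(0,x0-160):x1+100],A[y0:y1,x0:x1],cv2.TM_CCOEFF_NORMED)
        _,v,_,p=cv2.minMaxLoc(m); dx=p[0]-(x0-max(0,x0-160)); print(n,"dx px",dx,"~mm",round(-dx/5.7,1),"dy",p[1]-20,round(v,2))
if __name__=="__main__": run(sys.argv[1])
E
for k in w7 w8; do echo $k; python3 trk.py $k; done
```

```text
w7
pad dx px 41 ~mm -7.2 dy 0 0.85
jaw dx px 41 ~mm -7.2 dy 0 0.96
jaw2 dx px 42 ~mm -7.4 dy 1 0.99
handle dx px 0 ~mm 0.0 dy 0 1.0
base dx px 0 ~mm 0.0 dy 0 1.0
w8
pad dx px 20 ~mm -3.5 dy 0 0.92
jaw dx px 21 ~mm -3.7 dy 0 0.99
jaw2 dx px 21 ~mm -3.7 dy 0 1.0
handle dx px 0 ~mm 0.0 dy 0 1.0
base dx px 0 ~mm 0.0 dy 0 1.0
```

Emit:
send_rows(plan=[[-0.5, [0, 0, 0], 0], [-0.5, [0, 0, 0], 0], [-0.5, [0, 0, 0], 0], [-0.5, [0, 0, 0], 0], [0.33, [0, 0, 0], 0], [0.33, [0, 0, 0], 0], [0.33, [0, 0, 0], 0], [0.33, [0, 0, 0], 0], [0.33, [0, 0, 0], 0]])

```text
clock: 20.3
position: [0.5047, -0.0814, 0.1015]
eef_rot: [3.141, -0.0, 0.133]
ft_force: [-2.4, 0.2, 4.9]
grip_width: 0.0289
grasp_force: 8.8
```

```bash
python3 pad.py w10; python3 trk.py w10
```

```text
20.3 [ 0.5047 -0.0814  0.1015] 0.028888295283969426 [-2.36    0.1972  4.9158] 8.808665424585342
pad [185.8 121.5] 0.73 0.11240396973709903
tamper_handle [219.   26.8] 0.97 0.14276661039840072
pad dx px -20 ~mm 3.5 dy 0 0.97
jaw dx px -20 ~mm 3.5 dy -1 0.99
jaw2 dx px -20 ~mm 3.5 dy -1 1.0
handle dx px -15 ~mm 2.6 dy -1 0.99
base dx px -14 ~mm 2.5 dy -1 0.97
```

Emit:
send_rows(plan=[[-0.5, [0, 0, 0], 0], [-0.5, [0, 0, 0], 0], [-0.5, [0, 0, 0], 0], [-0.5, [0, 0, 0], 0], [0.33, [0, 0, 0], 0], [0.33, [0, 0, 0], 0], [0.33, [0, 0, 0], 0], [0.33, [0, 0, 0], 0], [0.33, [0, 0, 0], 0]])

```text
clock: 21.58
position: [0.5047, -0.0814, 0.1016]
eef_rot: [3.141, -0.0, 0.133]
ft_force: [-1.6, 1.5, 6.6]
grip_width: 0.0287
grasp_force: 8.9
```

```bash
python3 pad.py w11; python3 trk.py w11
```

```text
21.575 [ 0.5047 -0.0814  0.1016] 0.028748923299944305 [-1.599   1.4764  6.6474] 8.94398108124733
pad [188.  116.6] 0.73 0.11676404624532645
tamper_handle [218.3  25.4] 0.7 0.1435911427319541
tamper_handle [184.5 116.2] 0.48 0.08438671142287092
pad dx px -37 ~mm 6.5 dy -1 0.92
jaw dx px -40 ~mm 7.0 dy -1 0.98
jaw2 dx px -40 ~mm 7.0 dy -1 1.0
handle dx px -20 ~mm 3.5 dy -8 0.91
base dx px -29 ~mm 5.1 dy 0 0.94
```

Emit:
send_rows(plan=[[-0.5, [0, 0, 0], 0], [-0.5, [0, 0, 0], 0], [-0.5, [0, 0, 0], 0], [-0.5, [0, 0, 0], 0], [0.33, [0, 0, 0], 0], [0.33, [0, 0, 0], 0], [0.33, [0, 0, 0], 0], [0.33, [0, 0, 0], 0], [0.33, [0, 0, 0], 0]])

```text
clock: 22.85
position: [0.5046, -0.0814, 0.1016]
eef_rot: [3.141, 0.0, 0.133]
ft_force: [-2.7, 0.4, 6.5]
grip_width: 0.0287
grasp_force: 10.8
```

```bash
python3 pad.py w12; python3 trk.py w12
```

```text
22.85 [ 0.5046 -0.0814  0.1016] 0.02866566903649335 [-2.7249  0.3731  6.5135] 10.799682140350342
pad [185.9 115.9] 0.89 0.11713062246879172
tamper_handle [218.1  24.4] 0.65 0.14421668198753804
pad dx px -38 ~mm 6.7 dy -1 0.91
jaw dx px -60 ~mm 10.5 dy -1 0.96
jaw2 dx px -60 ~mm 10.5 dy -1 0.99
handle dx px -20 ~mm 3.5 dy -9 0.91
base dx px -29 ~mm 5.1 dy 0 0.94
```

```bash
python3 - <<'E'
from h import *
a=[np.load(n+".npy",allow_pickle=True).item()["img"][160:235,60:180] for n in("w9","w12")]
im=np.vstack([cv2.resize(x,(480,300),interpolation=cv2.INTER_CUBIC) for x in a]); save("cmp.png",im)
E
```

```text
(no output)
```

View pics/cmp.png

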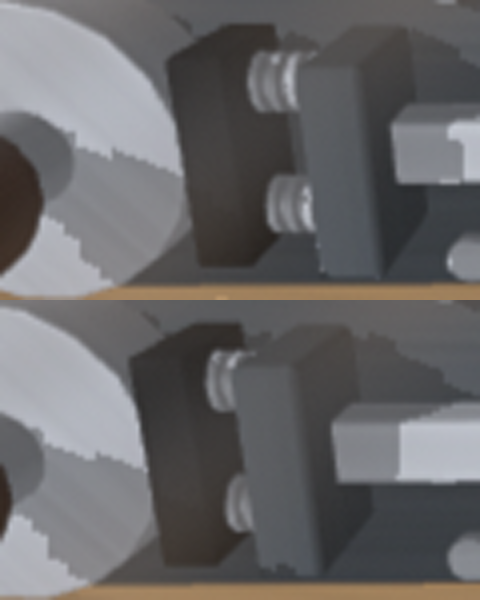

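Top is w9 and bottom is w12. The pad's left edge went from 167 to 130 and the jaw's from 300 to 236–240. The springs are therefore pressed in about 24 px, or 4.3 mm. I want about 2.4 mm more, so the next squeeze is a partial one.

Emit:
send_rows(plan=[[-0.5, [0, 0, 0], 0], [-0.5, [0, 0, 0], 0], [-0.5, [0, 0, 0], 0], [-0.5, [0, 0, 0], 0], [0.18, [0, 0, 0], 0], [0.18, [0, 0, 0], 0], [0.18, [0, 0, 0], 0], [0.18, [0, 0, 0], 0], [0.18, [0, 0, 0], 0]])

```text
clock: 24.12
position: [0.5042, -0.0781, 0.1014]
eef_rot: [-3.136, 0.0, 0.131]
ft_force: [-2.8, 10.2, 8.9]
grip_width: 0.0353
grasp_force: 11.1
```

```bash
python3 pad.py w13; python3 trk.py w13
```

```text
24.125 [ 0.5042 -0.0781  0.1014] 0.03533177235074072 [-2.7674 10.1602  8.9144] 11.099505722522736
pad [185.2 121.9] 0.56 0.1162954980618957
tamper_handle [217.8  33.6] 0.55 0.14256699378815732
pad dx px -15 ~mm 2.6 dy -1 0.92
jaw dx px -44 ~mm 7.7 dy -2 0.97
jaw2 dx px -43 ~mm 7.5 dy -1 0.99
handle dx px -6 ~mm 1.1 dy -2 0.99
base dx px -5 ~mm 0.9 dy 0 0.94
```

Emit:
send_rows(plan=[[-0.5, [0, 0, 0], 0], [-0.5, [0, 0, 0], 0], [-0.5, [0, 0, 0], 0], [-0.5, [0, 0, 0], 0], [-0.5, [0, 0, 0], 0]])

```text
clock: 24.9
position: [0.5044, -0.0814, 0.1003]
eef_rot: [3.141, -0.0, 0.132]
ft_force: [0.5, -0.0, -0.4]
grip_width: 0.0644
grasp_force: 0.0
```

```bash
python3 pad.py w14; python3 trk.py w14; echo; python3 trk.py w12
```

```text
24.9 [ 0.5044 -0.0814  0.1003] 0.06440532780771482 [ 0.5428 -0.0244 -0.4269] 0.0
pad [186.5 116.3] 0.56 0.11640227775435151
tamper_handle [269.  259.5] 0.25 -0.0010517086960020695
pad dx px -40 ~mm 7.0 dy 0 0.91
jaw dx px -67 ~mm 11.8 dy 0 0.96
jaw2 dx px -66 ~mm 11.6 dy 1 0.99
handle dx px -20 ~mm 3.5 dy -10 0.87
base dx px -33 ~mm 5.8 dy 1 0.94

pad dx px -38 ~mm 6.7 dy -1 0.91
jaw dx px -60 ~mm 10.5 dy -1 0.96
jaw2 dx px -60 ~mm 10.5 dy -1 0.99
handle dx px -20 ~mm 3.5 dy -9 0.91
base dx px -29 ~mm 5.1 dy 0 0.94
```

Springs are now at about 5.2 mm. One more small squeeze brings them to about half-way (6.75 mm).

Emit:
send_rows(plan=[[0.21, [0, 0, 0], 0], [0.21, [0, 0, 0], 0], [0.21, [0, 0, 0], 0], [0.21, [0, 0, 0], 0], [0.21, [0, 0, 0], 0], [-0.5, [0, 0, 0], 0], [-0.5, [0, 0, 0], 0], [-0.5, [0, 0, 0], 0], [-0.5, [0, 0, 0], 0], [-0.5, [0, 0, 0], 0]])

```text
clock: 26.3
position: [0.5044, -0.0813, 0.1003]
eef_rot: [3.141, -0.0, 0.132]
ft_force: [0.3, -0.6, 0.1]
grip_width: 0.0641
grasp_force: 0.0
```

```bash
python3 pad.py w15; python3 trk.py w15
```

```text
26.3 [ 0.5044 -0.0813  0.1003] 0.06406294461891354 [ 0.3219 -0.6317  0.1174] 0.0
pad [187.8 116.4] 0.75 0.1165118718166037
tamper_handle [220.9  23. ] 0.57 0.14463760052228838
pad dx px -40 ~mm 7.0 dy 1 0.93
jaw dx px -69 ~mm 12.1 dy 0 0.95
jaw2 dx px -68 ~mm 11.9 dy 1 0.99
handle dx px -20 ~mm 3.5 dy -10 0.87
base dx px -33 ~mm 5.8 dy 1 0.94
```

Emit:
send_rows(plan=[[0.235, [0, 0, 0], 0], [0.235, [0, 0, 0], 0], [0.235, [0, 0, 0], 0], [0.235, [0, 0, 0], 0], [0.235, [0, 0, 0], 0], [0.235, [0, 0, 0], 0], [-0.5, [0, 0, 0], 0], [-0.5, [0, 0, 0], 0], [-0.5, [0, 0, 0], 0], [-0.5, [0, 0, 0], 0], [-0.5, [0, 0, 0], 0]])

```text
clock: 27.82
position: [0.5044, -0.0813, 0.1003]
eef_rot: [3.141, 0.0, 0.132]
ft_force: [0.2, 0.5, 0.2]
grip_width: 0.0639
grasp_force: 0.0
```

```bash
python3 pad.py w16; python3 trk.py w16
```

```text
27.825 [ 0.5044 -0.0813  0.1003] 0.06390597194882972 [0.2311 0.4966 0.2245] 0.0
pad [188.1 116.4] 0.6 0.116566093595491
pad [267.1 194.9] 0.21 0.05660028520596074
tamper_handle [218.4  22.5] 0.79 0.14456361643269067
pad dx px -38 ~mm 6.7 dy 1 0.94
jaw dx px -71 ~mm 12.5 dy 0 0.95
jaw2 dx px -70 ~mm 12.3 dy 1 0.99
handle dx px -20 ~mm 3.5 dy -10 0.87
base dx px -33 ~mm 5.8 dy 1 0.94
```

Springs are pressed about 6 mm (roughly 44 %), well inside the 3.5–10 mm window. The gripper can leave.

Emit:
send_rows(plan=[[-1, [0, 0, 0], 0], [-1, [0, 0, 0], 0], [-1, [0, 0, 0], 0], [-1, [0, 0, -0.04], 0], [-1, [0, 0, -0.09], 0], [-1, [0, 0, -0.14], 0], [-1, [0, 0, -0.15], 0], [-1, [0, 0, -0.15], 0]])

```text
clock: 28.98
position: [0.5046, -0.0812, 0.2508]
eef_rot: [3.141, -0.001, 0.132]
ft_force: [-0.1, -0.1, -1.0]
grip_width: 0.0855
grasp_force: 0.0
```

```bash
python3 - <<'E'
from h import *
np.set_printoptions(precision=4,suppress=True)
w=cams.grab_frame("wrist"); u=np.array([-.132,.991])
for n,z in(("pad",0),("tamper_handle",.068),("tamper_base",.012),("trigger_face",.119)):
    for r in cams.place_of(n,w)[:1]: X=onz(w,r["centre"],z); print(n,round(r["confidence"],2),(X[:2]-[.505,-.081])@u)
o=robot.get_obs();print(o["clock"],o["position"],o["ft_force"])
robot.job_done()
E
```

```text
pad 0.92 0.11505725129497812
tamper_handle 0.82 0.14542154211491748
tamper_base 0.78 0.14072820465548394
trigger_face 0.92 0.02836946772778914
29.225 [ 0.5031 -0.0808  0.248 ] [-0.1031 -0.1793 -0.5357]
the job is handed in; nothing more can be done
```

The tamper stands in the V held by the pad, its springs pressed in about 6 mm of 13.5 by image tracking (a rough trigger-force estimate ran higher); the trigger is back at rest, the gripper is clear, and I handed the job in at 29 s.

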